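# Clamp a pressure transmitter into the calibration fixture

## Robot

A 6-joint arm with a two-finger parallel gripper is mounted at the origin on the work surface. World frame = base frame: x ahead of the robot, y to its left, z up, the work surface at z = 0. Lengths are in m, angles in rad, forces in N, time in s.
With the tool pointing down it reaches from about 0.35 to 0.775 m from the base axis. Payload 5.5 kg.
Tool frame: the origin (TCP) lies at the very end of the fingers, on their centre line; the grasp point (between the pads) lies 19 mm behind it; y points along the fingers, z is the direction in which the jaws open and shut, and the axes are right-handed (so a half turn about y gives the same grasp; the last joint's range is limited). The gripper opens to 85 mm and grips with 20 to 120 N. Pads are 22 mm wide; open, the fingers measure 114 mm over their backs; the gripper's body (76 mm by 85 mm) begins 54 mm behind the grasp point. The pads swing forward as they close: fully open they stand 13 mm farther back than shut.
Start: joints at [1.188, 0.313, 0.046, 1.304, 0, 1.431], TCP at [0.138, 0.558, 0.231] pointing down, gripper open.
Joint ranges: [-2.76, 2.76], [-0.86, 1.69], [-1.03, 1.26], [-2.2, 2.34], [-1.47, 1.5], [-3.14, 3.14]. Speed limits (rad/s): [2.57, 2.57, 3.14, 3.14, 3.14, 3.14].

## Interface

Orientations are given as a unit quaternion [w, x, y, z].
In Python, from workcell import env gives the robot as it stands.
- The arm moves only by the shell command python3 -m inch 'ROWS' [OPENING] [FORCE]. ROWS is JSON, a list that holds one entry, the list of rows, each a list of 4 numbers: the shift along the tool's x, y, z in mm, then the turn about the tool's y in degrees. In form: [[[tx, ty, tz, spin], ...]]. A call has 1 to 10 rows; each row is the pose to reach, as a shift and turn from the pose commanded when the call began, along the tool's axes at that moment; what a row does not reach only later rows make up. A row lasts 1/10 s, in which the tool goes at most 50 mm and 8.59 degrees, less where a joint would pass 70% of its speed; a pose out of reach is approached as far as the arm can. A call with a gripper value outside its range is refused whole. OPENING is the finger opening in mm, from 0 to 85.4, set as the call begins (- or left out, the last holds). The fingers move at their own pace and stop on an object; FORCE is the grip in N (left out, the last holds). Time passes only in rows, so rows that repeat a pose let the fingers close. It gives the time, the measured TCP pose, the force and the opening at its end, in the units of the state.
- env.get_state(): the state, without advancing time (a new reading comes with each control period).
- env.read_camera(name): name is "scene" or "side" or "wrist"; returns the picture (400x640x3 uint8, blue, green, red); there is no depth.
- env.camera_model(name): a dict with "fx", "fy", "cx", "cy" (pixels), "R" (3x3) and "t" (3): a world point X has camera coordinates R X + t; the wrist camera has in their place "mount" (4x4, takes a point from camera to tool coordinates, whose origin is the TCP and whose axes are the tool frame's). Camera axes: x right, y down, z forward; pixel columns grow to the right and rows downward; lengths in m; the calibration is good to about 2 mm. A picture is of the moment at which its call begins: read the wrist's pose just before it. camera_model takes no time and is no camera call.
- env.hand_in(): hands the job in, once; it reports no verdict.
The state is a dict: "clock": time; "joint_pos": joint angles; "qvel": joint speeds; "tau": joint torques, N m; "tcp_pos": TCP position; "orientation": TCP orientation; "wrist_force": force on the tool from outside, world axes, zero at the start; "ft_torque": the same for the moment, N m; "finger_gap": finger opening in m.
Only numpy, scipy, OpenCV 4.12 (cv2) and the standard library are available. Lean on these libraries where they do the work, as an engineer would, in place of code of your own. Each camera call takes 0.05 s, during which the arm holds its last target.

## Task

Push the orange pressure transmitter along its guide rails until its foot is fully home against the green stop block, and then push the red T-handle of the toggle clamp away from the transmitter, past its dead point, until it snaps over into lock and the clamp arm holds the foot down. Only push, never lift or tip the transmitter, leave the blue gauge, the brass adapter and the screwdriver alone, and finish clear of everything.

Things in the scene. Friction and masses are not known exactly. Their poses are not given: they have to be found in the camera images.
- fixture: Fixture bolted to the bench. Origin on the bench (z 0) below the centre of the seated transmitter, z up. Aluminium plate x -55 to 125, y -155 to 80 mm, top at z 15 mm. Two dark rails (tops at z 25 mm, 63 mm apart inside, either side of x = 0, y -152 to 52 mm) guide the transmitter towards +y. The clamp stands on the +x side: steel cheeks x 64 to 106, y 29 to 61 mm, up to z 80 mm
- stop_face (a point): Centre of the green stop block's face that meets the foot: x 0, y 60, z 32 mm in the fixture's frame. The block is 83 mm wide, 19 mm thick, top at z 49 mm
- transmitter: Loose orange transmitter, 0.55 kg +-30 %. Origin: centre of its foot's underside; axes as the fixture's. Steel foot 60 (x) x 120 (y) x 25 mm high; on it, 3 mm to +y of centre, a neck and a round orange housing (diameter 52, 60 long along x, top 95 mm above the underside). Starts 35 to 70 mm short of home; home = origin at x 0, y 0, z 15 mm in the fixture's frame
- foot_rear (a point): Centre of the foot's rear (-y) end face, 60 wide x 25 mm high, 60 mm behind the transmitter's origin and 12.5 mm above the foot's underside: the face to push, towards the fixture's +y. The housing starts 37 mm ahead of it
- clamp_lever (a joint): Clamp lever angle, rad. 0 = open, leaning 0.30 from upright to the fixture's -x; grows as the T-handle is pushed to +x and down; 1.55 = locked, leaning 1.25 to +x on its stop. An over-centre spring drives it back to 0 below the dead point at about 0.92 and on to 1.55 beyond it: about 7 to 8 N at the handle at 0, falling to nothing at the dead point. Beyond about 1.0 it snaps to lock by itself
- lever_hinge (a point): The lever's hinge axis (parallel to the fixture's y), at x 85, y 45, z 70 mm in the fixture's frame
- lever_bar (a point): Centre of the red T-handle's cross bar: diameter 18, 64 mm long along the fixture's y, 125 mm from the hinge axis; at the start about 189 mm above the bench, at x 48, y 45 mm in the fixture's frame. A steel stem 16 x 10 mm, with a red collar of diameter 20 mm near the top, joins its middle to the hinge. Moves with the lever
- clamp_pad (a point): Lower end of the rubber pad of the clamp's hold-down arm (steel bar 12 mm wide, about 90 mm long, y 39 to 51 mm in the fixture's frame). Raised at the start, the arm's end reaching up to about z 135 mm; it comes down on the seated foot at x 0, y 45, z 40 mm as the lever is pushed over. Moves with the lever
- blue_gauge: Bystander: loose blue round gauge (diameter 56, 94 mm tall) on a round foot, on the bench beyond the stop block. Origin at the centre of its underside
- brass_adapter: Bystander: loose brass pipe adapter, diameter 30, 40 mm tall, standing on the bench behind the fixture's -y end. Origin at the centre of its underside
- screwdriver: Bystander: loose screwdriver 170 mm long, 26 mm thick at its red handle, lying on the bench on the +x side of the fixture. Origin about half-way along it, on its underside
Things that resemble listed ones, but are neither listed nor needed, are in the scene too. What is meant by the transmitter is not pink, purple or turquoise, and is the smaller of those in its own colour.

How it is judged:
By the outcome, as a careful person would: the job done as asked, in the order asked, and still so for the second after the job is handed in, with the robot touching nothing.
It also fails if it takes over 48 s, if anything falls off the work surface, if the arm or the gripper's body presses on something with over 40 N, if the wrist force passes 120 N, or if a joint passes its speed limit or range.

## Working session

There is one attempt and no reset: what is moved stays moved. The work goes in short steps, Python scripts to look and compute and a shell command to move; the robot and the scene stay as the last step left them, time stands still between calls to the robot, and variables do not carry over. Pictures are saved under pics/ and viewed, and the job is handed in when it is done.

```bash
ls; mkdir -p pics; python3 - <<'E'
from workcell import env
import cv2
s=env.get_state(); print(s)
for n in ("scene","side","wrist"):
    im=env.read_camera(n); cv2.imwrite(f"pics/{n}0.png",im)
    print(n,env.camera_model(n))
E
```

```text
pics
{'clock': 0.0, 'joint_pos': array([1.18837166e+00, 3.13998182e-01, 4.49565475e-02, 1.30362011e+00,
       2.68108585e-05, 1.43116980e+00]), 'qvel': array([ 0.00091147,  0.00042567, -0.0016948 , -0.00071748, -0.00013441,
        0.0024527 ]), 'tau': array([ 4.44902826e-04, -4.80622709e+01,  2.98536408e+01,  1.91394106e-02,
       -9.48730826e-05, -5.00387486e-06]), 'tcp_pos': array([0.13805794, 0.55763442, 0.23040098]), 'orientation': array([-0.70126756,  0.70253703, -0.08581074,  0.08545202]), 'wrist_force': array([-0.2326051 ,  0.16863127, -0.47294316]), 'ft_torque': array([-0.02129908, -0.01265587, -0.01368092]), 'finger_gap': 0.0855869101031388}
scene {'fx': 506.2811332089251, 'fy': 506.2811332089251, 'cx': 326.7288483667125, 'cy': 195.72283208492087, 'R': array([[-0.33503636,  0.94217812,  0.00714391],
       [ 0.51138299,  0.18820433, -0.83849065],
       [-0.79135205, -0.27727158, -0.54486916]]), 't': array([ 0.19559539, -0.14494657,  1.81322996])}
side {'fx': 506.52631430646557, 'fy': 506.52631430646557, 'cx': 320.646097376996, 'cy': 194.8410469609915, 'R': array([[ 0.8860111 , -0.46348278, -0.01296342],
       [-0.24427099, -0.44282851, -0.86269032],
       [ 0.39410154,  0.76751979, -0.50556637]]), 't': array([-0.47175146,  0.23387145,  1.04895837])}
wrist {'fx': 316.3597926595202, 'fy': 316.3597926595202, 'cx': 314.46301997003724, 'cy': 200.5117964863798, 'mount': array([[-2.79101640e-04,  9.54872229e-01,  2.97016748e-01,
        -7.63193576e-02],
       [ 5.57151252e-04, -2.97016565e-01,  9.54872164e-01,
        -1.42437028e-01],
       [ 9.99999806e-01,  4.31989640e-04, -4.49110448e-04,
        -1.40493672e-03],
       [ 0.00000000e+00,  0.00000000e+00,  0.00000000e+00,
         1.00000000e+00]])}
```

View pics/scene0.png

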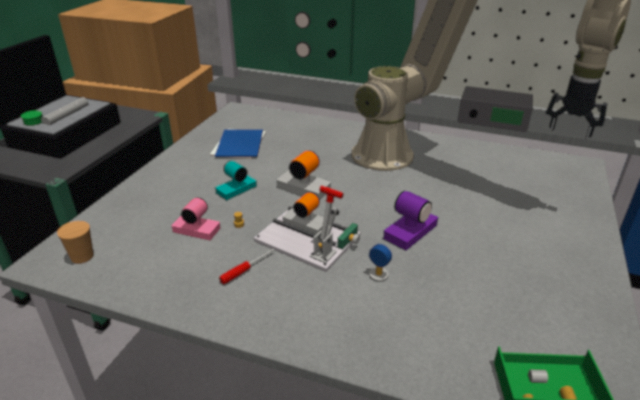

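View pics/side0.png

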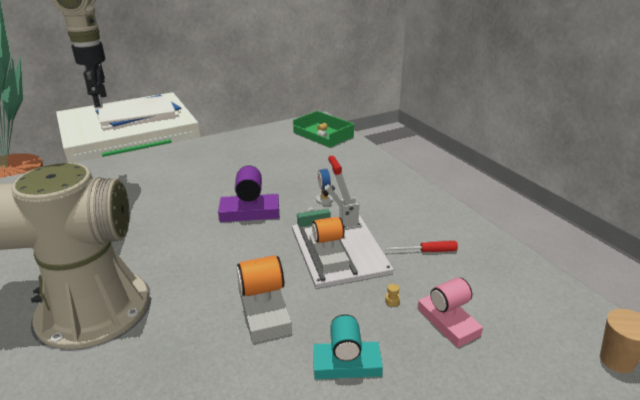

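View pics/wrist0.png

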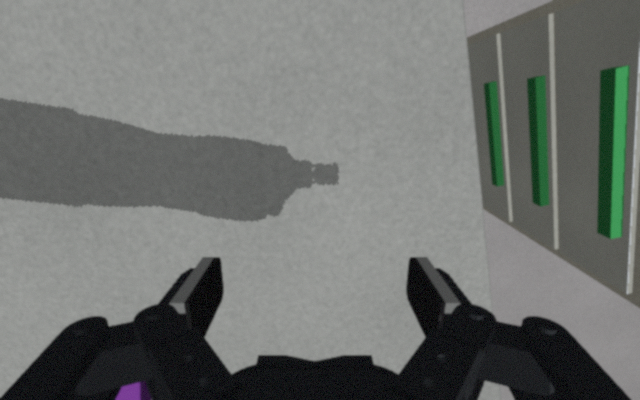

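The small orange transmitter sits on the plate, at scene (307,205) and side (328,230). The big orange one, at scene (305,165), is the decoy. Next I'll enlarge the fixture region.

```bash
python3 - <<'E'
import cv2
a=cv2.imread("pics/scene0.png")[175:285,215:405]; cv2.imwrite("pics/scene0c.png",cv2.resize(a,None,fx=4,fy=4,interpolation=cv2.INTER_CUBIC))
a=cv2.imread("pics/side0.png")[145:295,280:470]; cv2.imwrite("pics/side0c.png",cv2.resize(a,None,fx=4,fy=4,interpolation=cv2.INTER_CUBIC))
E
```

```text
(no output)
```

View pics/scene0c.png

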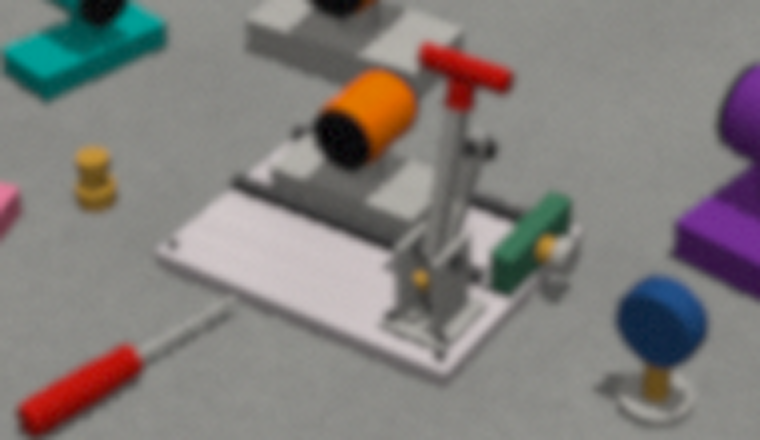

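View pics/side0c.png

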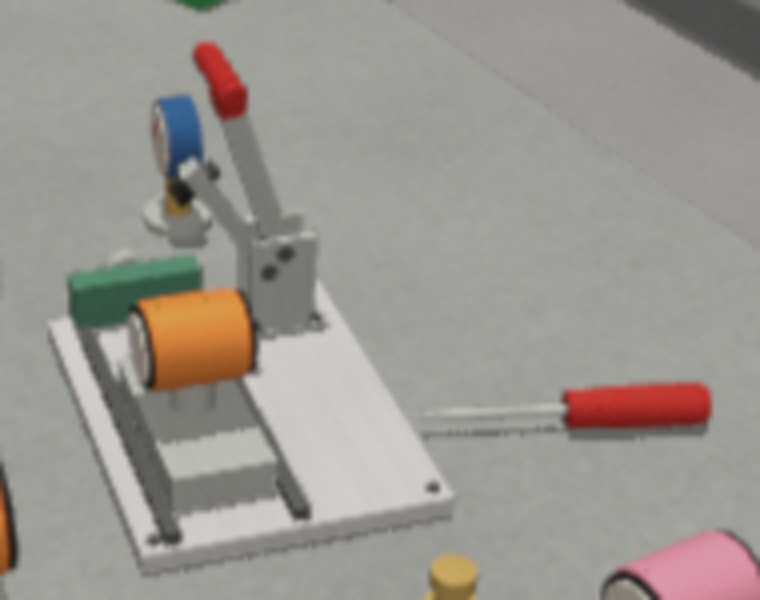

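```bash
cat > h.py <<'E'
import numpy as np, cv2
from workcell import env
CM={n:env.camera_model(n) for n in("scene","side")}
def ray(n,uv):
    m=CM[n]; R=np.array(m["R"]);t=np.array(m["t"])
    d=np.array([(uv[0]-m["cx"])/m["fx"],(uv[1]-m["cy"])/m["fy"],1.])
    return -R.T@t, R.T@d
def plane(n,uv,z):
    o,d=ray(n,uv); return o+d*(z-o[2])/d[2]
def proj(n,X):
    m=CM[n]; c=np.array(m["R"])@X+np.array(m["t"]); return np.array([m["fx"]*c[0]/c[2]+m["cx"],m["fy"]*c[1]/c[2]+m["cy"]])
def tri(obs):
    A=np.zeros((3,3));b=np.zeros(3)
    for n,uv in obs:
        o,d=ray(n,uv); d/=np.linalg.norm(d); P=np.eye(3)-np.outer(d,d); A+=P;b+=P@o
    X=np.linalg.solve(A,b); return X,[np.linalg.norm(proj(n,X)-uv) for n,uv in obs]
def crop(u,v,x0,y0,s=4): return np.array([(u+.5)/s-.5+x0,(v+.5)/s-.5+y0])
E
cat > m1.py <<'E'
from h import *
S=lambda u,v:crop(u,v,215,175); D=lambda u,v:crop(u,v,280,145)
obs=[("side",D(143,562),(-55,-155)),("side",D(452,497),(125,-155)),("side",D(50,325),(-55,80)),
("scene",S(157,250),(125,-155)),("scene",S(444,372),(125,80)),("scene",S(581,232),(-55,80))]
P=np.array([plane(n,uv,.015)[:2]*1000 for n,uv,_ in obs]); L=np.array([o[2] for o in obs],float)
print(P.round(1))
pc,lc=P.mean(0),L.mean(0)
H=(L-lc).T@(P-pc); th=np.arctan2(H[0,1]-H[1,0],H[0,0]+H[1,1])
R=np.array([[np.cos(th),-np.sin(th)],[np.sin(th),np.cos(th)]]); t=pc-R@lc
print("yaw",np.degrees(th),"origin",t, "res",(P-(L@R.T+t)).round(1).tolist())
R3=np.eye(3);R3[:2,:2]=R
inv=lambda X:(R3.T@(X*1000-np.r_[t,0])).round(1)
for n,uvs in (("bar -y? end",(S(427,55),D(233,103))),("other",(S(508,80),D(205,50)))):
    X,e=tri([("scene",uvs[0]),("side",uvs[1])]); print(n,X,e,inv(X))
# foot rear top edge z=40mm
for n,uv in(("side",D(172,475)),("side",D(277,460)),("scene",S(272,175)),):
    print("foot rear",inv(plane(n,uv,.040)))
for n in CM:
    hsv=cv2.cvtColor(cv2.imread(f"pics/{n}0.png"),cv2.COLOR_BGR2HSV)
    m=cv2.inRange(hsv,(0,170,70),(6,255,255))|cv2.inRange(hsv,(174,170,70),(180,255,255))
    for c in cv2.findContours(m,0,1)[0]:
        if cv2.contourArea(c)>25: print(n,"red",cv2.minAreaRect(c))
    for nm,lo,hi in(("blue",(100,120,50),(115,255,255)),("brass",(12,120,90),(25,255,255)),("orange",(5,200,120),(13,255,255))):
        m=cv2.inRange(hsv,lo,hi)
        for c in cv2.findContours(m,0,1)[0]:
            if cv2.contourArea(c)>40: print(n,nm,cv2.boundingRect(c))
print("gauge foot",inv(plane("scene",S(655,400),0)),"brass",inv(plane("scene",S(96,195),0)))
np.savez("fix.npz",R=R3,t=np.r_[t,0]/1000)
E
python3 m1.py
```

```text
[[ 429.9 -172.3]
 [ 605.2 -205.4]
 [ 481.4   57. ]
 [ 604.4 -204.1]
 [ 655.4   22.4]
 [ 485.2   62.4]]
yaw -12.422960364029418 origin [517.45641206 -29.19595873] res [[-0.5, -3.6], [-1.0, 2.1], [0.5, -3.8], [-1.8, 3.4], [-1.4, 0.3], [4.2, 1.6]]
bar -y? end [ 0.56640398 -0.02301657  0.18837284] [np.float64(0.5493005345838184), np.float64(0.6014618257934947)] [ 46.5  16.6 188.4]
other [0.58126499 0.0359791  0.19261362] [np.float64(0.16377972668741453), np.float64(0.16795824658332736)] [ 48.3  77.4 192.6]
foot rear [ -28.4 -122.    40. ]
foot rear [  30.5 -125.3   40. ]
foot rear [  36.8 -116.5   40. ]
scene red ((234.4705810546875, 272.1176452636719), (8.574929237365723, 32.24173355102539), 59.03623962402344)
scene red ((329.7444763183594, 194.9525604248047), (21.871553421020508, 12.559057235717773), 19.98310661315918)
scene blue (370, 245, 21, 21)
scene blue (623, 206, 17, 69)
scene blue (216, 130, 46, 27)
scene brass (561, 387, 14, 12)
scene brass (57, 222, 32, 41)
scene brass (234, 212, 10, 15)
scene brass (297, 193, 21, 21)
scene brass (295, 151, 23, 24)
scene brass (59, 0, 152, 141)
side red ((439.0, 246.5), (9.0, 34.0), 90.0)
side red ((335.03253173828125, 164.2781219482422), (18.384618759155273, 7.076923847198486), 67.38013458251953)
side blue (320, 170, 10, 19)
side brass (386, 285, 13, 21)
side brass (239, 256, 43, 40)
side brass (314, 217, 29, 26)
gauge foot [ 59.9 197.8   0. ] brass [  80.8 -243.2    0. ]
```

```bash
cat >> h.py <<'E'
from scipy.spatial.transform import Rotation as Ro
F=np.load("fix.npz") if __import__("os").path.exists("fix.npz") else None
def inv(X): return (F["R"].T@(np.asarray(X)-F["t"])*1000).round(1)
def fw(p): return F["R"]@(np.array(p,float)/1000)+F["t"]
def tool(s=None):
    s=s or env.get_state(); q=s["orientation"]; return Ro.from_quat([q[1],q[2],q[3],q[0]]).as_matrix(), s["tcp_pos"]
def shift(p,s=None):
    "fixture-frame mm target -> tool-axis mm shift"
    M,t=tool(s); return (M.T@(fw(p)-t)*1000).round(1)
def status():
    s=env.get_state(); M,t=tool(s); print("clk",round(s["clock"],2),"tcp fix",inv(t),"F fix",(F["R"].T@s["wrist_force"]).round(1),"gap",round(s["finger_gap"]*1000,1))
    print("tool axes in fixture (cols)\n",(F["R"].T@M).round(3)); 
E
python3 - <<'E'
from h import *
status(); print(env.get_state()["joint_pos"].round(3))
D=lambda u,v:np.array([u,v],float)
print("big orange foot ground",[inv(plane("side",p,0)) for p in ((252,339),(290,330))],"top back",inv(plane("scene",(330,184),.04)))
print("purple",[inv(plane("side",p,0)) for p in ((221,220),(279,218))])
M,t=tool()
for p in ((0,-160,230),(-100,-30,230)): print(p,fw(p),shift(p))
for tx in ((0,1,0),(0,-1,0),(1,0,0),(-1,0,0)):
    v=M.T@F["R"]@np.array(tx,float); print(tx,"spin about tool y to align tool x",np.degrees(np.arctan2(-v[2],v[0])).round(1))
E
```

```text
clk 0.15 tcp fix [-496.7  491.6  230.6] F fix [ 0.6 -0.1 -0.4] gap 85.3
tool axes in fixture (cols)
 [[ 1.    -0.     0.026]
 [-0.026 -0.001  1.   ]
 [-0.    -1.    -0.001]]
[1.188 0.314 0.045 1.304 0.    1.431]
big orange foot ground [array([-206.7, -259.2,    0. ]), array([-131.8, -256.2,    0. ])] top back [-190.3 -101.    40. ]
purple [array([-223.1,  177.9,    0. ]), array([-74.7, 144.5,   0. ])]
(0, -160, 230) [ 0.48303614 -0.18544974  0.23      ] [ 513.5    1.4 -638.5]
(-100, -30, 230) [ 0.413344   -0.03698087  0.23      ] [ 410.1    1.2 -511.2]
(0, 1, 0) spin about tool y to align tool x -91.5
(0, -1, 0) spin about tool y to align tool x 88.5
(1, 0, 0) spin about tool y to align tool x -1.5
(-1, 0, 0) spin about tool y to align tool x 178.5
```

Fixture: yaw ≈ -12.4°, origin ≈ (517,-29) mm. The foot's rear is at y≈-122 to -125, so about 62 mm short, which is within the given 35 to 70. The bar is at (47,47,190), against (48,45,189) given. The tool's axes already lie along the fixture's. I'll transit high with the fingers closing.

```bash
python3 -m inch '[[[29,0,-30,0],[58,0,-60,0],[87,0,-90,0],[116,0,-120,0],[145,0,-150,0],[174,0,-180,0],[203,0,-210,0],[232,0,-240,0],[261,0,-270,0],[290,0,-300,0]]]' 0 40; python3 - <<'E'
from h import *
status(); print(shift((0,-160,230)))
E
```

```text
clock: 1.15
tcp_pos: [0.348, 0.1957, 0.2313]
orientation: [0.702, -0.702, 0.085, -0.086]
wrist_force: [1.5, 0.6, 0.2]
finger_gap: -0.0001
clk 1.15 tcp fix [-213.9  183.2  231.3] F fix [1.4 0.9 0.2] gap -0.1
tool axes in fixture (cols)
 [[ 1.     0.     0.026]
 [-0.026  0.     1.   ]
 [ 0.    -1.     0.   ]]
[ 222.6    1.2 -337.5]
```

```bash
python3 -m inch '[[[22,0,-34,-8],[44,0,-68,-16],[66,0,-101,-24],[88,0,-135,-32],[110,0,-169,-40],[132,0,-203,-48],[155,0,-236,-56],[178,0,-270,-64],[200,0,-304,-72],[222,0,-338,-80]]]' && python3 -m inch '[[[0,0,0,-6],[0,0,0,-11.5],[0,0,0,-11.5],[0,0,0,-11.5]]]'; python3 - <<'E'
from h import *
status(); print(shift((0,-160,120)))
for n in("wrist","side","scene"): cv2.imwrite(f"pics/{n}1.png",env.read_camera(n))
E
```

```text
clock: 2.15
tcp_pos: [0.482, -0.186, 0.231]
orientation: [0.602, -0.602, -0.371, 0.371]
wrist_force: [0.1, 0.1, 0.1]
finger_gap: -0.0003
clock: 2.55
tcp_pos: [0.4817, -0.1841, 0.231]
orientation: [0.564, -0.563, -0.427, 0.427]
wrist_force: [0.5, -1.4, -1.1]
finger_gap: 0.0
clk 2.55 tcp fix [  -1.6 -158.9  231. ] F fix [ 0.8 -1.3 -1.1] gap 0.0
tool axes in fixture (cols)
 [[ 0.056 -0.001 -0.998]
 [ 0.998  0.     0.056]
 [ 0.    -1.     0.001]]
[ -1.  111.   -1.8]
```

View pics/wrist1.png

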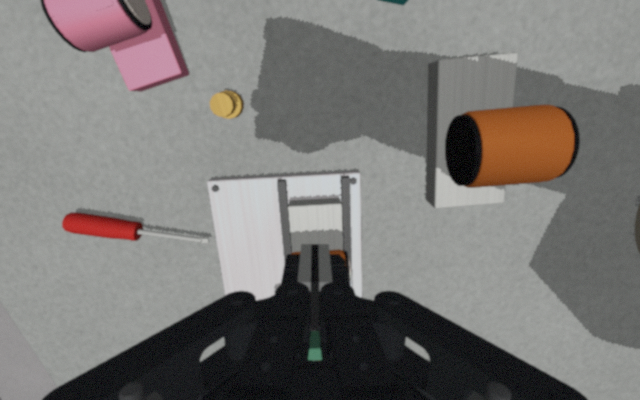

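View pics/side1.png

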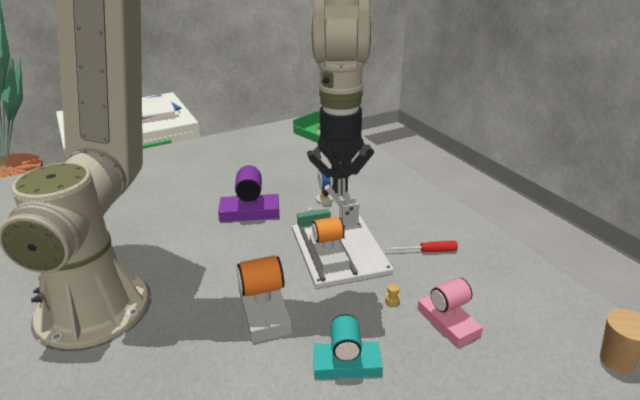

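Wrist view: the plate's -y edge runs from (210,181) to (360,172). The rails start at (282,180) and (347,178). The foot's rear top edge is near row 203, columns 288 to 342. I'll refine the fixture estimate from this.

```bash
python3 - <<'E'
from h import *
status()
a=cv2.imread("pics/wrist1.png")[160:270,195:375]; cv2.imwrite("pics/w1c.png",cv2.resize(a,None,fx=4,fy=4,interpolation=cv2.INTER_CUBIC))
E
```

```text
clk 2.7 tcp fix [  -1.5 -158.7  231.4] F fix [-0.2  0.4 -0.2] gap 0.1
tool axes in fixture (cols)
 [[ 0.054  0.    -0.999]
 [ 0.999  0.     0.054]
 [ 0.    -1.    -0.   ]]
```

View pics/w1c.png

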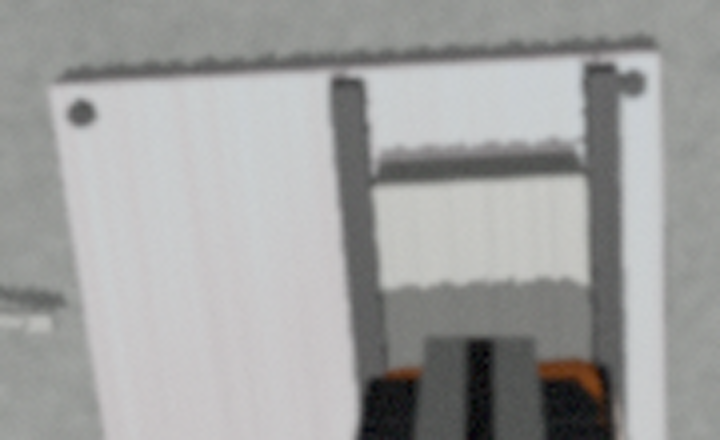

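```bash
cat >> h.py <<'E'
def wplane(uv,z,s=None):
    m=env.camera_model("wrist"); M,t=tool(s); T=np.array(m["mount"])
    d=M@(T[:3,:3]@np.array([(uv[0]-m["cx"])/m["fx"],(uv[1]-m["cy"])/m["fy"],1.])); o=M@T[:3,3]+t
    return o+d*(z-o[2])/d[2]
E
python3 - <<'E'
from h import *
W=lambda u,v:crop(u,v,195,160)
for nm,p,z in(("plate(125,-155)",(52,88),15),("plate(-55,-155)",(657,50),15),("railR inner? x31.5 ",(366,80),25),("railL inner x-31.5",(586,68),25),("foot",(375,182),40),("foot",(587,172),40)):
    X=wplane(W(*p),z/1000); print(nm,inv(X),X.round(4))
E
```

```text
plate(125,-155) [ 123.1 -154.4   15. ] [ 0.6044 -0.2064  0.015 ]
plate(-55,-155) [ -53.2 -156.1   15. ] [ 0.4319 -0.1702  0.015 ]
railR inner? x31.5  [  30.4 -154.2   25. ] [ 0.514  -0.1863  0.025 ]
railL inner x-31.5 [ -31.8 -154.3   25. ] [ 0.4532 -0.173   0.025 ]
foot [  28.7 -128.6   40. ] [ 0.5178 -0.1609  0.04  ]
foot [ -30.1 -128.3   40. ] [ 0.4604 -0.148   0.04  ]
```

Everything agrees within about 2 mm, with the foot's rear at y ≈ -127. I'll descend behind it, with the TCP at z 27 (above the rail tops, against the 15 to 40 foot face), and finish the turn.

```bash
python3 -m inch '[[[0,40,-0.5,-3],[0,80,-1,-3],[0,115,-1.5,-3],[0,150,-1.5,-3],[0,180,-1.5,-3],[0,196,-1.5,-3],[0,204,-1.5,-3],[0,204,-1.5,-3]]]'; python3 - <<'E'
from h import *
status()
for n in("wrist","side"): cv2.imwrite(f"pics/{n}2.png",env.read_camera(n))
a=cv2.imread("pics/side2.png")[145:295,240:430]; cv2.imwrite("pics/side2c.png",cv2.resize(a,None,fx=4,fy=4,interpolation=cv2.INTER_CUBIC))
E
```

```text
clock: 3.5
tcp_pos: [0.4827, -0.1841, 0.0265]
orientation: [0.552, -0.551, -0.442, 0.443]
wrist_force: [-0.3, 0.9, -0.7]
finger_gap: -0.0002
clk 3.5 tcp fix [  -0.6 -158.7   26.5] F fix [-0.5  0.8 -0.7] gap -0.2
tool axes in fixture (cols)
 [[ 0.001 -0.002 -1.   ]
 [ 1.     0.001  0.001]
 [ 0.001 -1.     0.002]]
```

View pics/side2c.png

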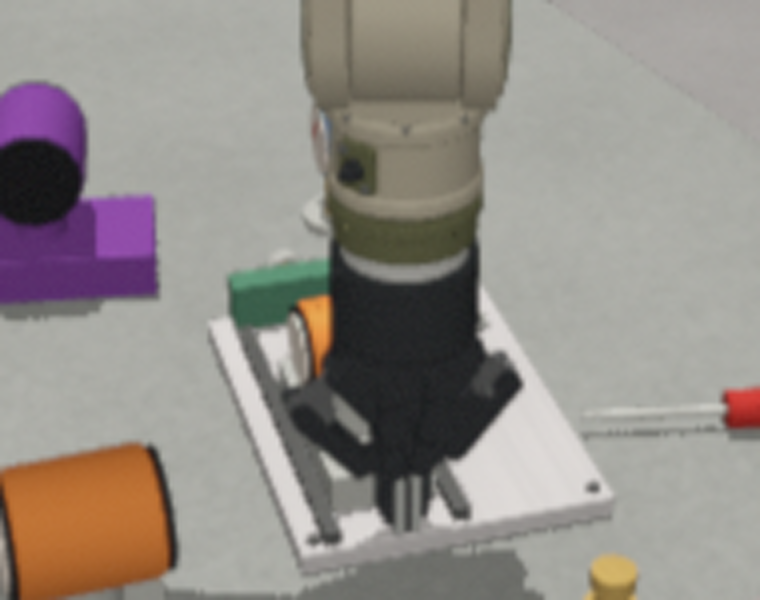

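The closed finger stands behind the foot between the rails, clear of everything. Now the push along +y (tool x), with force checks.

```bash
python3 -m inch '[[[7,0,0,0],[13,0,0,0],[17,0,0,0],[20,0,0,0],[23,0,0,0],[27,0,0,0],[31,0,0,0],[35,0,0,0],[39,0,0,0],[43,0,0,0]]]'; python3 -c "
from h import *
status()"; python3 -m inch '[[[5,0,0,0],[10,0,0,0],[15,0,0,0],[20,0,0,0],[24,0,0,0],[28,0,0,0],[31,0,0,0],[34,0,0,0]]]'; python3 - <<'E'
from h import *
status()
for n in("wrist","side","scene"): cv2.imwrite(f"pics/{n}3.png",env.read_camera(n))
a=cv2.imread("pics/scene3.png")[175:285,215:405]; cv2.imwrite("pics/scene3c.png",cv2.resize(a,None,fx=4,fy=4,interpolation=cv2.INTER_CUBIC))
E
```

```text
clock: 4.6
tcp_pos: [0.493, -0.143, 0.0276]
orientation: [-0.551, 0.552, 0.442, -0.443]
wrist_force: [-2.0, -4.7, 3.0]
finger_gap: -0.0001
clk 4.6 tcp fix [   0.6 -116.4   27.6] F fix [-0.9 -5.   3. ] gap -0.1
tool axes in fixture (cols)
 [[ 0.002  0.001 -1.   ]
 [ 1.    -0.001  0.002]
 [-0.001 -1.    -0.001]]
clock: 5.4
tcp_pos: [0.5002, -0.1097, 0.0276]
orientation: [-0.551, 0.552, 0.442, -0.443]
wrist_force: [-0.7, -5.2, 3.0]
finger_gap: -0.0003
clk 5.4 tcp fix [  0.5 -82.4  27.6] F fix [ 0.5 -5.2  3. ] gap -0.3
tool axes in fixture (cols)
 [[ 0.002  0.001 -1.   ]
 [ 1.    -0.001  0.002]
 [-0.001 -1.    -0.001]]
```

View pics/scene3c.png

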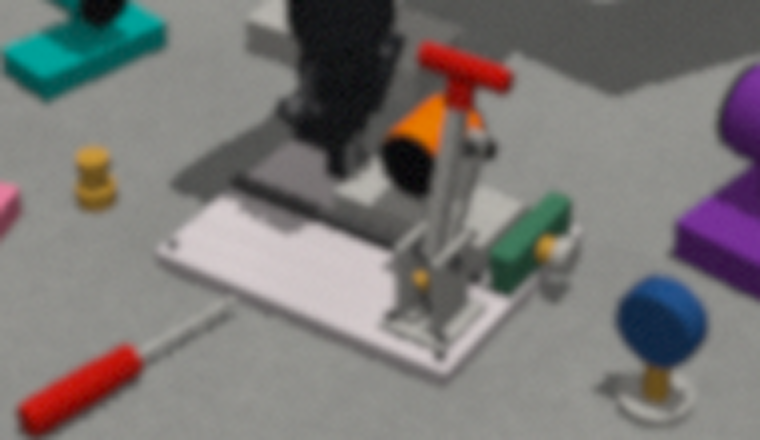

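View pics/wrist3.png

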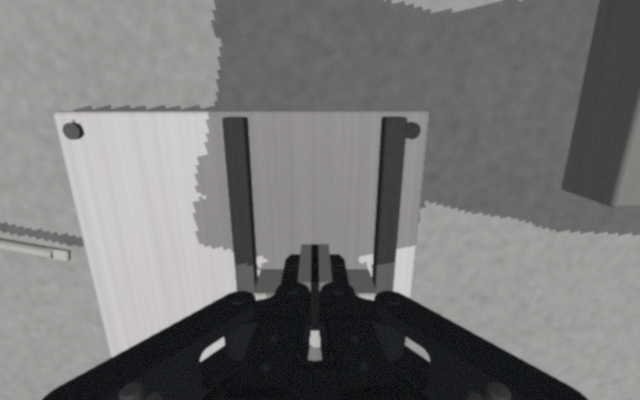

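The transmitter slides with about 5 N of friction, the lever is still open and about 11 mm remain. I'll continue gently until the force rises.

```bash
python3 -m inch '[[[2,0,0,0],[4,0,0,0],[6,0,0,0],[7.5,0,0,0],[9,0,0,0],[9,0,0,0]]]'; python3 -c "
from h import *
status()"
```

```text
clock: 6.15
tcp_pos: [0.5021, -0.101, 0.0275]
orientation: [-0.551, 0.552, 0.442, -0.443]
wrist_force: [-1.2, -4.8, 3.9]
finger_gap: -0.0
clk 6.15 tcp fix [  0.4 -73.4  27.5] F fix [-0.1 -4.9  3.9] gap -0.0
tool axes in fixture (cols)
 [[ 0.002  0.    -1.   ]
 [ 1.    -0.001  0.002]
 [-0.001 -1.    -0.   ]]
```

```bash
python3 -m inch '[[[1,0,0,0],[2,0,0,0],[2,0,0,0]]]'; python3 -c "
from h import *
status()"
```

```text
clock: 6.45
tcp_pos: [0.5025, -0.0992, 0.0275]
orientation: [-0.551, 0.552, 0.442, -0.443]
wrist_force: [-1.7, -5.4, 3.4]
finger_gap: 0.0
clk 6.45 tcp fix [  0.5 -71.6  27.5] F fix [-0.5 -5.7  3.4] gap 0.0
tool axes in fixture (cols)
 [[ 0.002  0.    -1.   ]
 [ 1.    -0.001  0.002]
 [-0.001 -1.    -0.   ]]
```

```bash
python3 -m inch '[[[1,0,0,0],[2,0,0,0],[2,0,0,0]]]'; python3 -c "
from h import *
status()"
```

```text
clock: 6.75
tcp_pos: [0.5027, -0.098, 0.0275]
orientation: [-0.551, 0.552, 0.442, -0.443]
wrist_force: [-1.5, -7.6, 3.4]
finger_gap: -0.0002
clk 6.75 tcp fix [  0.4 -70.4  27.5] F fix [ 0.2 -7.7  3.4] gap -0.2
tool axes in fixture (cols)
 [[ 0.002  0.    -1.   ]
 [ 1.    -0.003  0.002]
 [-0.003 -1.    -0.   ]]
```

```bash
python3 -m inch '[[[1,0,0,0],[1.5,0,0,0],[1.5,0,0,0]]]'; python3 -c "
from h import *
status()"
```

```text
clock: 7.05
tcp_pos: [0.5028, -0.098, 0.0276]
orientation: [-0.551, 0.553, 0.441, -0.444]
wrist_force: [-3.6, -12.6, 3.4]
finger_gap: -0.0002
clk 7.05 tcp fix [  0.5 -70.3  27.6] F fix [ -0.8 -13.1   3.4] gap -0.2
tool axes in fixture (cols)
 [[ 0.003  0.    -1.   ]
 [ 1.    -0.006  0.003]
 [-0.006 -1.    -0.   ]]
```

```bash
python3 -m inch '[[[1,0,0,0],[2,0,0,0],[2,0,0,0],[2,0,0,0]]]'; python3 - <<'E'
from h import *
status()
for n in("side","scene"): cv2.imwrite(f"pics/{n}4.png",env.read_camera(n))
a=cv2.imread("pics/scene4.png")[175:285,215:405]; b=cv2.imread("pics/side4.png")[145:255,280:470]
cv2.imwrite("pics/c4.png",cv2.resize(np.vstack([a,b]),None,fx=2.7,fy=2.7,interpolation=cv2.INTER_CUBIC))
E
```

```text
clock: 7.45
tcp_pos: [0.503, -0.098, 0.0276]
orientation: [-0.55, 0.554, 0.439, -0.444]
wrist_force: [-4.1, -19.2, 2.9]
finger_gap: 0.0001
clk 7.45 tcp fix [  0.7 -70.3  27.6] F fix [  0.1 -19.7   2.9] gap 0.1
tool axes in fixture (cols)
 [[ 0.005  0.    -1.   ]
 [ 1.    -0.01   0.005]
 [-0.01  -1.    -0.   ]]
```

View pics/c4.png

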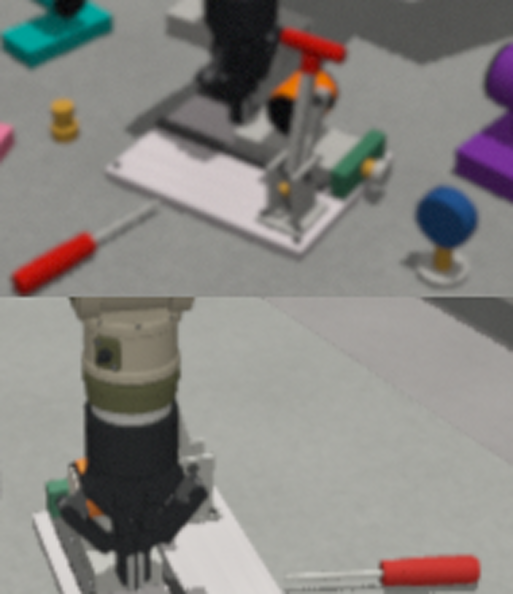

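At y = -70.3 the TCP stopped moving while the force rose to 20 N, and the images show the foot's front at the green block. The finger geometry predicted about -71 for home. I'll back off, rise, and turn back.

```bash
python3 -m inch '[[[-5,0,0,0],[-15,0,0,0],[-30,0,0,0],[-35,-20,0,0],[-35,-60,0,0],[-35,-105,0,0],[-35,-150,0,0],[-35,-190,0,0],[-35,-210,0,0],[-35,-210,0,0]]]'; python3 - <<'E'
from h import *
status(); print(shift((0,45,240)))
for n in("side","scene","wrist"): cv2.imwrite(f"pics/{n}5.png",env.read_camera(n))
a=cv2.imread("pics/scene5.png")[175:285,215:405]; b=cv2.imread("pics/side5.png")[145:285,280:470]
cv2.imwrite("pics/c5.png",cv2.resize(np.vstack([a,b]),None,fx=2.35,fy=2.35,interpolation=cv2.INTER_CUBIC))
E
```

```text
clock: 8.55
tcp_pos: [0.4976, -0.1285, 0.2407]
orientation: [-0.55, 0.553, 0.444, -0.441]
wrist_force: [-0.2, -1.0, -0.1]
finger_gap: -0.0004
clk 8.55 tcp fix [   1.9 -101.3  240.7] F fix [ 0.  -1.  -0.1] gap -0.4
tool axes in fixture (cols)
 [[ 0.001  0.006 -1.   ]
 [ 1.    -0.     0.001]
 [-0.    -1.    -0.006]]
[146.2   0.6   2.1]
```

View pics/wrist5.png

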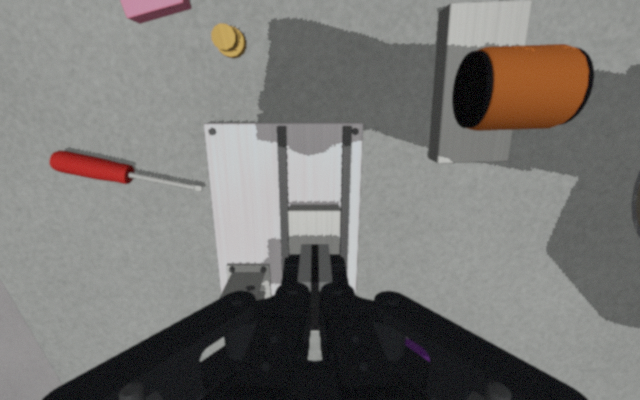

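View pics/c5.png

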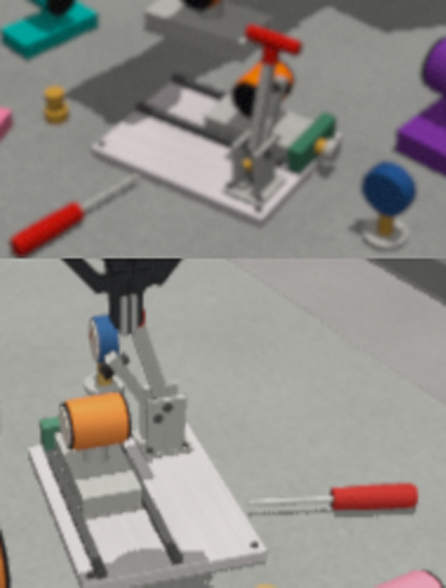

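The lever is still open and the foot's rear edge is at wrist row 208. I'll check it against the plate edge at row 124, then move over.

```bash
python3 - <<'E'
from h import *
im=cv2.cvtColor(cv2.imread("pics/wrist5.png"),cv2.COLOR_BGR2GRAY)
print(im[195:222,305].tolist())
for v in(206,209,211): print(v,inv(wplane((315,v),.040)))
print("plate",inv(wplane((208,125),.015)),inv(wplane((362,124),.015)))
E
python3 -m inch '[[[15,0,0,8],[30,0,0,16],[45,0,0,24],[60,0,1,32],[75,0,1,40],[90,0,1,48],[105,0,1,56],[120,0,2,64],[134,0,2,72],[146,0,2,80]]]' 38 40 && python3 -m inch '[[[0,0,0,6],[0,0,0,10],[0,0,0,10],[0,0,0,10]]]'; python3 - <<'E'
from h import *
status(); print(shift((5,46,160)))
for n in("side","scene"): cv2.imwrite(f"pics/{n}6.png",env.read_camera(n))
a=cv2.imread("pics/scene6.png")[125:285,215:405]; b=cv2.imread("pics/side6.png")[75:235,240:430]
cv2.imwrite("pics/c6.png",cv2.resize(np.hstack([a,b]),None,fx=2.1,fy=2.1,interpolation=cv2.INTER_CUBIC))
E
```

```text
[195, 196, 196, 196, 196, 194, 183, 157, 132, 109, 90, 83, 81, 86, 91, 126, 166, 187, 191, 193, 194, 192, 193, 193, 193, 192, 191]
206 [ -2.  -66.3  40. ]
209 [ -2.  -62.7  40. ]
211 [ -2.  -60.3  40. ]
plate [ 117.6 -153.7   15. ] [ -54.7 -154.6   15. ]
clock: 9.7
tcp_pos: [0.5245, 0.0163, 0.235]
orientation: [0.707, -0.707, 0.019, -0.016]
wrist_force: [-0.6, -0.9, -0.0]
finger_gap: 0.0378
clock: 10.1
tcp_pos: [0.5248, 0.0155, 0.2358]
orientation: [0.703, -0.703, 0.077, -0.075]
wrist_force: [0.7, 0.2, -0.9]
finger_gap: 0.038
clk 10.1 tcp fix [ -2.4  45.2 235.8] F fix [ 0.7  0.3 -0.9] gap 38.0
tool axes in fixture (cols)
 [[ 1.    -0.003 -0.   ]
 [ 0.    -0.     1.   ]
 [-0.003 -1.    -0.   ]]
[ 7.6 75.8  0.8]
```

View pics/c6.png

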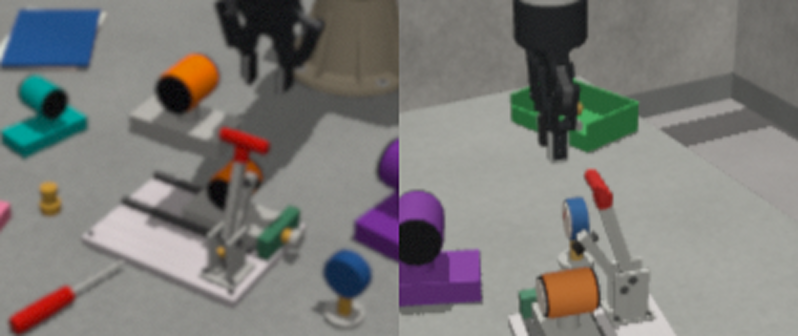

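The foot's rear edge measures y ≈ -61 (home is -60). The gripper is above the bar's -x side with the fingers 38 mm apart to straddle the stem. I'll descend beside the bar.

```bash
python3 -m inch '[[[2,20,1,0],[2,45,1,0],[2,65,1,0],[2,76,1,0],[2,76,1,0]]]'; python3 - <<'E'
from h import *
status()
for n in("side","scene","wrist"): cv2.imwrite(f"pics/{n}7.png",env.read_camera(n))
a=cv2.imread("pics/scene7.png")[125:285,215:405]; b=cv2.imread("pics/side7.png")[105:265,260:450]
cv2.imwrite("pics/c7.png",cv2.resize(np.hstack([a,b]),None,fx=2.1,fy=2.1,interpolation=cv2.INTER_CUBIC))
E
```

```text
clock: 10.7
tcp_pos: [0.5266, 0.0161, 0.1597]
orientation: [0.703, -0.703, 0.078, -0.076]
wrist_force: [-0.9, -0.6, 0.0]
finger_gap: 0.0377
clk 10.7 tcp fix [ -0.8  46.2 159.7] F fix [-0.8 -0.8  0. ] gap 37.7
tool axes in fixture (cols)
 [[ 1.    -0.003  0.001]
 [-0.001 -0.     1.   ]
 [-0.003 -1.    -0.   ]]
```

View pics/c7.png

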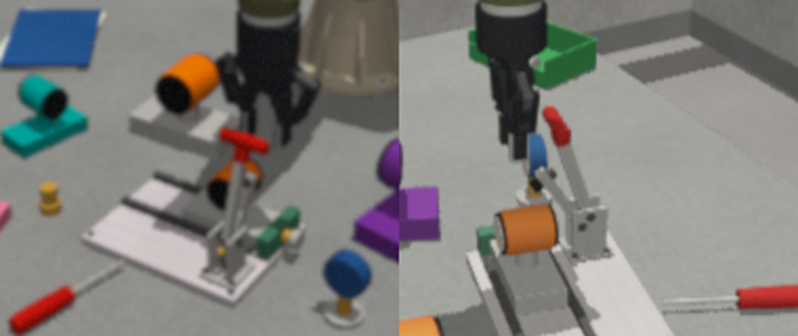

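View pics/wrist7.png

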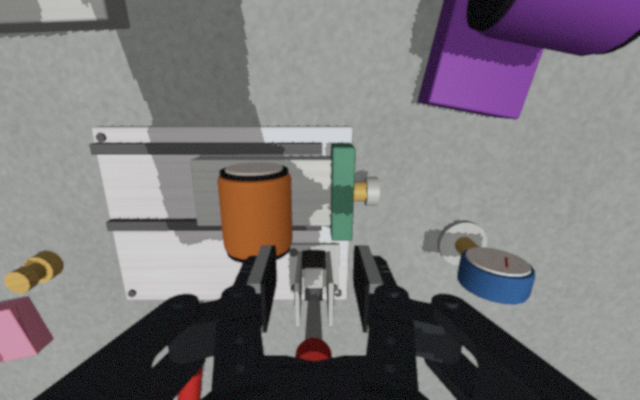

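The wrist view shows the stem centred between the fingers (column 314) and the foot against the green stop (columns 331 to 355). Now I push the T-handle to +x.

```bash
python3 -m inch '[[[12,0,0,0],[20,0,0,0],[28,0,0,0],[37,0,0,0],[47,0,0,0],[57,0,0,0],[67,0,0,0],[77,0,0,0],[86,0,0,0],[95,0,0,0]]]'; python3 - <<'E'
from h import *
status()
for n in("side",): cv2.imwrite(f"pics/{n}8.png",env.read_camera(n))
b=cv2.imread("pics/side8.png")[105:265,260:450]
cv2.imwrite("pics/c8.png",cv2.resize(b,None,fx=3,fy=3,interpolation=cv2.INTER_CUBIC))
E
```

```text
clock: 11.85
tcp_pos: [0.6187, -0.004, 0.1604]
orientation: [0.703, -0.703, 0.079, -0.075]
wrist_force: [-6.4, 1.9, -3.3]
finger_gap: 0.0384
clk 11.85 tcp fix [ 93.5  46.4 160.4] F fix [-6.7  0.4 -3.3] gap 38.4
tool axes in fixture (cols)
 [[ 1.    -0.006  0.001]
 [-0.001  0.     1.   ]
 [-0.006 -1.     0.   ]]
```

View pics/c8.png

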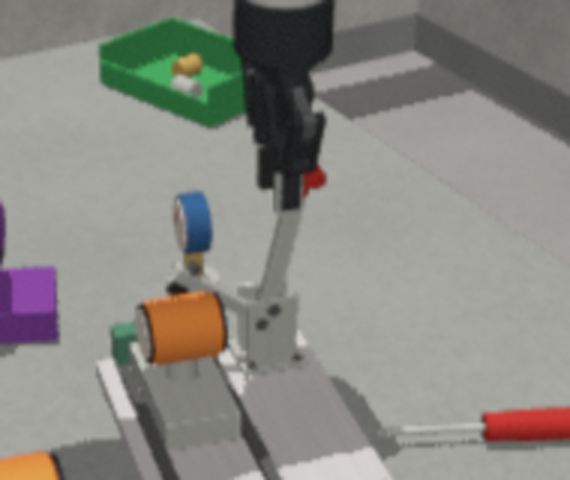

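The lever is past upright at about 7 N and the clamp arm is coming down. I'll continue past the dead point, following the arc down.

```bash
python3 -m inch '[[[9,2,0,0],[18,4,0,0],[27,7,0,0],[35,10,0,0],[43,14,0,0],[50,18,0,0],[57,22,0,0],[62,25,0,0],[62,25,0,0]]]'; python3 - <<'E'
from h import *
status()
for n in("side","scene"): cv2.imwrite(f"pics/{n}9.png",env.read_camera(n))
a=cv2.imread("pics/scene9.png")[125:285,215:405]; b=cv2.imread("pics/side9.png")[105:265,260:450]
cv2.imwrite("pics/c9.png",cv2.resize(np.hstack([a,b]),None,fx=2.1,fy=2.1,interpolation=cv2.INTER_CUBIC))
E
```

```text
clock: 12.8
tcp_pos: [0.682, -0.0184, 0.1361]
orientation: [-0.703, 0.703, -0.077, 0.077]
wrist_force: [0.4, -0.0, -0.7]
finger_gap: 0.0383
clk 12.8 tcp fix [158.4  46.  136.1] F fix [ 0.4  0.1 -0.7] gap 38.3
tool axes in fixture (cols)
 [[ 1.     0.001  0.002]
 [-0.002  0.     1.   ]
 [ 0.001 -1.     0.   ]]
```

View pics/c9.png

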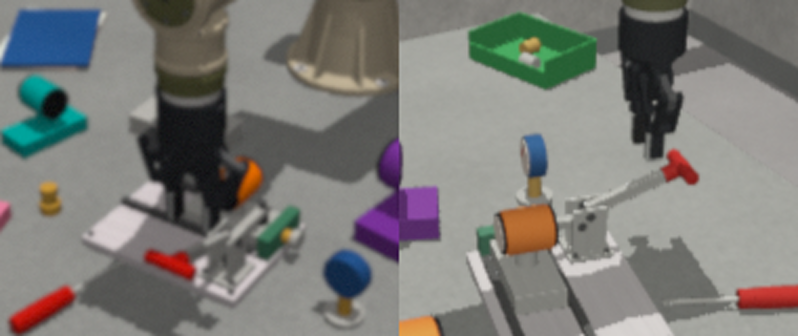

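It has snapped over and the force is zero. I'll retreat up, then back towards the robot.

```bash
python3 -m inch '[[[0,-25,0,0],[0,-60,0,0],[0,-100,0,0],[-10,-130,0,0],[-40,-140,0,0],[-80,-140,0,0],[-120,-140,40,0],[-160,-140,80,0],[-200,-140,120,0],[-235,-140,155,0]]]' && python3 -m inch '[[[-35,0,35,0],[-60,0,70,0],[-60,0,80,0],[-60,0,80,0]]]'; python3 - <<'E'
from h import *
status()
for n in("side","scene","wrist"): cv2.imwrite(f"pics/{n}10.png",env.read_camera(n))
a=cv2.imread("pics/scene10.png")[165:285,215:405]; b=cv2.imread("pics/side10.png")[150:290,280:470]
cv2.imwrite("pics/c10a.png",cv2.resize(a,None,fx=4,fy=4,interpolation=cv2.INTER_CUBIC))
cv2.imwrite("pics/c10b.png",cv2.resize(b,None,fx=4,fy=4,interpolation=cv2.INTER_CUBIC))
E
```

```text
clock: 13.9
tcp_pos: [0.494, 0.1692, 0.2771]
orientation: [0.703, -0.703, 0.077, -0.078]
wrist_force: [0.5, 0.3, -0.1]
finger_gap: 0.0382
clock: 14.3
tcp_pos: [0.454, 0.2605, 0.2769]
orientation: [0.703, -0.703, 0.075, -0.076]
wrist_force: [0.5, -0.9, -0.1]
finger_gap: 0.0379
clk 14.3 tcp fix [-124.3  269.3  276.9] F fix [ 0.7 -0.7 -0.1] gap 37.9
tool axes in fixture (cols)
 [[ 1.     0.001 -0.002]
 [ 0.002  0.001  1.   ]
 [ 0.001 -1.     0.001]]
```

View pics/c10a.png

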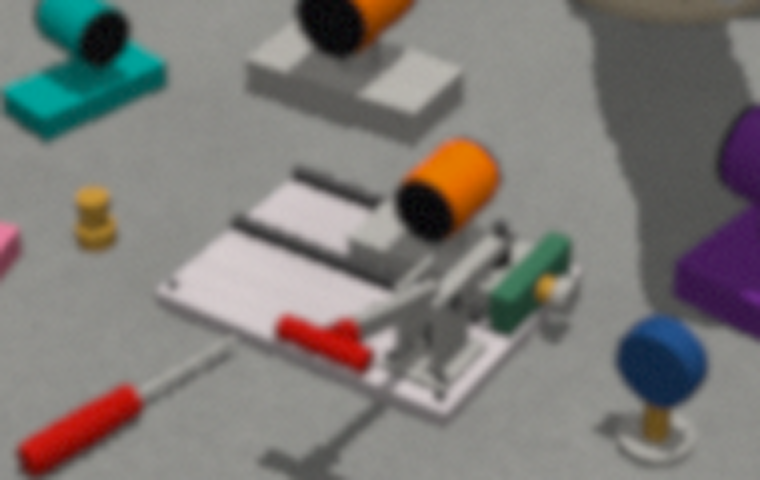

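View pics/c10b.png

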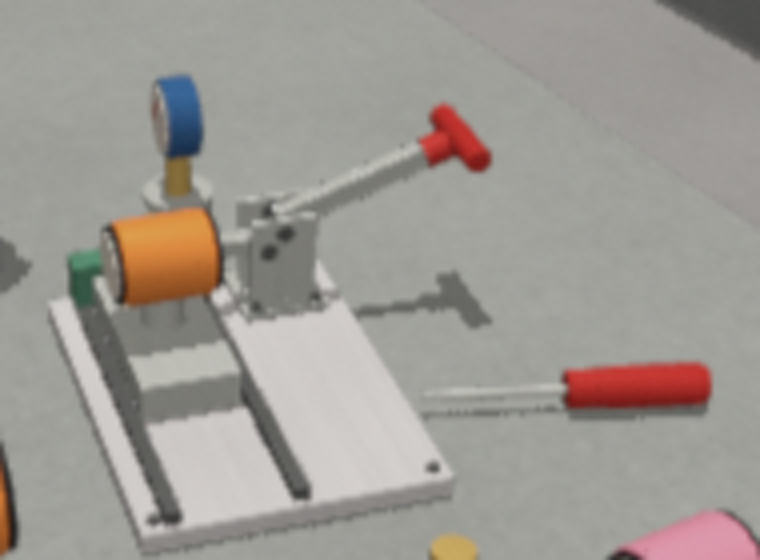

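The arm is down over the foot and the handle leans far to +x. I'll check the numbers: the locked bar should be at (204,45,109) and the foot's rear edge at y = -60.

```bash
python3 - <<'E'
from h import *
S=lambda u,v:crop(u,v,215,165); D=lambda u,v:crop(u,v,280,150)
X,e=tri([("scene",S(325,343)),("side",D(461,138))]); x=inv(X); print("bar",x,e,"lean",np.arctan2(x[0]-85,x[2]-70))
print("foot rear",inv(plane("side",D(145,393),.04)),inv(plane("side",D(241,378),.04)),inv(plane("scene",S(350,241),.04)))
# bystanders unmoved: compare before/after
for n in CM:
    a,b=[cv2.imread(f"pics/{n}{k}.png") for k in (0,10)]
    for k,im in(("0",a),("10",b)):
        h=cv2.cvtColor(im,cv2.COLOR_BGR2HSV)
        out=[]
        for lo,hi in(((100,150,50),(115,255,255)),((14,120,90),(25,255,255)),((0,170,70),(6,255,255))):
            for c in cv2.findContours(cv2.inRange(h,lo,hi),0,1)[0]:
                if 40<cv2.contourArea(c)<700: out.append(cv2.boundingRect(c))
        print(n,k,out)
status()
E
```

```text
bar [204.   46.5 110.9] [np.float64(0.43051666997121096), np.float64(0.40653130987007524)] lean 1.239747221602508
foot rear [-28.1 -63.2  40. ] [ 28.5 -64.6  40. ] [ 32.8 -53.3  40. ]
scene 0 [(371, 245, 20, 21), (623, 206, 17, 69), (561, 387, 14, 12), (234, 212, 10, 15), (299, 193, 19, 18), (296, 152, 22, 20), (220, 262, 30, 21), (321, 187, 21, 15)]
scene 10 [(371, 245, 20, 21), (561, 387, 14, 12), (234, 212, 10, 15), (319, 201, 19, 19), (296, 152, 22, 20), (220, 262, 30, 21), (285, 245, 22, 12)]
side 0 [(321, 170, 9, 16), (386, 285, 13, 21), (241, 257, 39, 25), (314, 217, 28, 16), (422, 242, 35, 10), (329, 156, 12, 18)]
side 10 [(321, 170, 9, 18), (604, 340, 14, 25), (386, 285, 13, 21), (240, 256, 40, 27), (309, 203, 24, 14), (422, 242, 35, 10), (386, 177, 16, 15)]
clk 14.45 tcp fix [-123.   267.1  276.3] F fix [-0.2 -0.2 -0.2] gap 38.1
tool axes in fixture (cols)
 [[ 1.     0.     0.003]
 [-0.003 -0.     1.   ]
 [ 0.    -1.    -0.   ]]
```

The bar measures (204,46,111), lean 1.24 (locked is 1.25), and the bystanders haven't moved. The side and scene values for the foot's rear edge straddle -60 by several mm, so I'll take one look from straight above at the stop joint.

```bash
python3 -m inch '[[[15,0,-38,0],[30,0,-76,0],[45,0,-114,0],[60,0,-152,0],[80,0,-190,0],[100,0,-215,0],[110,0,-222,0],[110,0,-222,0],[110,0,-222,0]]]'; python3 - <<'E'
from h import *
status()
im=env.read_camera("wrist"); cv2.imwrite("pics/wrist11.png",im); cv2.imwrite("pics/w11c.png",cv2.resize(im[100:280,180:420],None,fx=3.3,fy=3.3,interpolation=cv2.INTER_CUBIC))
E
```

```text
clock: 15.35
tcp_pos: [0.5132, 0.0184, 0.276]
orientation: [0.703, -0.703, 0.078, -0.077]
wrist_force: [0.2, -0.5, -0.2]
finger_gap: 0.038
clk 15.35 tcp fix [-14.4  45.6 276. ] F fix [ 0.3 -0.4 -0.2] gap 38.0
tool axes in fixture (cols)
 [[ 1.    -0.001  0.003]
 [-0.003  0.     1.   ]
 [-0.001 -1.     0.   ]]
```

View pics/w11c.png

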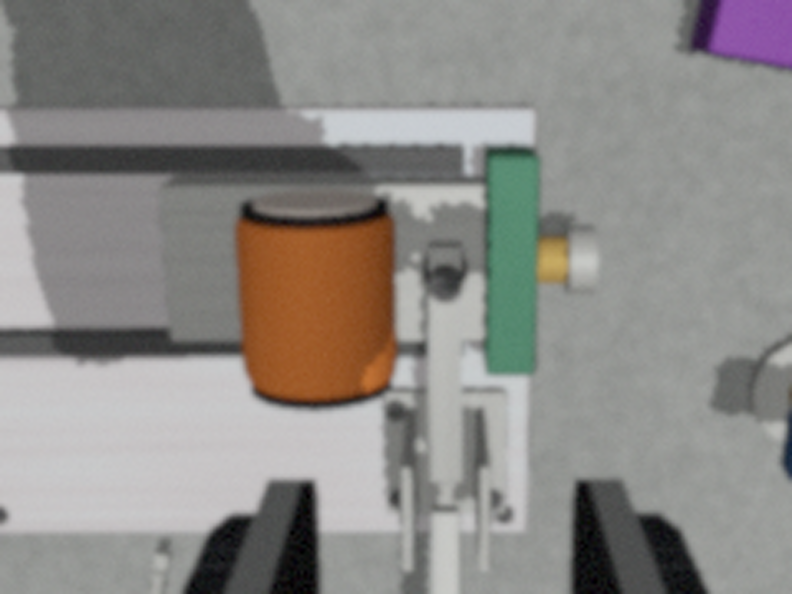

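From above, the foot reaches the green block's face (crop column 486) with no gap, and the clamp's pad sits on the foot at (443,270). I'll measure the foot's span, move off and hand in.

```bash
python3 - <<'E'
from h import *
C=lambda u,v:crop(u,v,180,100,3.3)
for p,z in(((163,265),.04),((486,300),.04),((486,300),.049),((443,262),.04)): print(p,inv(wplane(C(*p),z)))
E
python3 -m inch '[[[-10,0,30,0],[-25,0,75,0],[-40,0,115,0],[-60,0,155,0],[-80,0,195,0],[-100,0,220,0],[-100,0,220,0],[-100,0,220,0],[-100,0,220,0]]]'; python3 - <<'E'
from h import *
status(); im=env.read_camera("scene"); cv2.imwrite("pics/scene12.png",im)
S=lambda im:im[165:285,215:405].astype(int)
print("diff vs 10",np.abs(S(im)-S(cv2.imread("pics/scene10.png"))).max())
print(env.hand_in())
E
```

```text
(163, 265) [ -0.1 -60.3  40. ]
(486, 300) [13.6 60.1 40. ]
(486, 300) [11.1 59.7 49. ]
(443, 262) [-1.1 43.9 40. ]
clock: 16.3
tcp_pos: [0.4632, 0.255, 0.2764]
orientation: [-0.703, 0.703, -0.077, 0.077]
wrist_force: [0.0, 0.5, 0.2]
finger_gap: 0.0377
clk 16.3 tcp fix [-114.1  265.9  276.4] F fix [-0.1  0.5  0.2] gap 37.7
tool axes in fixture (cols)
 [[ 1.     0.     0.001]
 [-0.001 -0.     1.   ]
 [ 0.    -1.    -0.   ]]
diff vs 10 48
the job is handed in; nothing more can be done
None
```

The transmitter is home against the green stop and the clamp is locked over its foot. I handed the job in at about 16 s of the 48 s allowed; no verdict is reported.

- **Push:** I pushed the rear face of the foot along the rails with closed fingers, about 65 mm at around 5 N. The finger stopped against the stop block as the force rose to 20 N.
- **Clamp:** With the fingers either side of the stem, I pushed the T-handle to +x at about 7 N. It passed the dead point and snapped over, and the force on the gripper fell to zero.
- **Foot position:** From above, after locking, the foot spans y -60.3 to 60.1 mm (home is -60 to 60), with no visible gap at the stop. The clamp pad rests at (-1, 44), against a nominal (0, 45).
- **Lever angle:** The T-handle bar measured (204, 46, 111) mm, a lean of 1.24 rad, where locked is 1.25.
- **Bystanders:** The blue gauge, brass adapter and screwdriver show the same outlines in the fixed cameras as at the start.
- **Clear of everything:** The arm finished well away from the fixture with no force at the wrist.

**Checks that disagreed:**
- The side and scene cameras put the foot's rear edge at about -64 and -53 mm, straddling -60. They disagreed in the same way before the push, so I relied on the overhead view.
- The last picture before hand-in differed from the earlier one by up to 48 grey levels at some pixel around the fixture. I did not look into why; moving shadows or image noise could explain it.

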